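# Let the toy engine through to the buffer

## Robot

A 6-joint arm with a two-finger parallel gripper is mounted at the origin on the work surface. World frame = base frame: x ahead of the robot, y to its left, z up, the work surface at z = 0. Lengths are in m, angles in degrees, forces in N, time in s.
With the tool pointing down it reaches from about 0.35 to 0.875 m from the base axis. Payload 4.2 kg.
Tool frame: the origin (TCP) lies between the finger pads; the fingertips stand 8 mm ahead of it and the grasp point (between the pads) lies 11 mm behind it; x points along the fingers, y is the direction in which the jaws open and shut, and the axes are right-handed (so a half turn about x gives the same grasp; the last joint's range is limited). The gripper opens to 87 mm and grips with 3 to 60 N. Pads are 19 mm wide; open, the fingers measure 117 mm over their backs; the gripper's body (75 mm by 190 mm) begins 51 mm behind the grasp point.
Start: joints at [-56.574, 22.042, 0.453, 0, -68.411, -14.817], TCP at [0.199, -0.592, 0.231] pointing down, gripper open.
Joint ranges: [-179.83, 179.83], [-69.29, 118.12], [-61.27, 80.66], [-181.25, 117.63], [-171.15, -9.14], [-177.46, 177.46]. Speed limits (degrees/s): [159.86, 159.86, 180, 180, 180, 180].

## Interface

Orientations are given as a 3x3 rotation matrix whose columns are the frame's x, y, z axes.
In Python, from station import r gives the robot as it stands. The module is installed in compiled form; this text tells all that it offers.
- The arm moves only by the tool move_arm, never from a script. Its argument "increments" is one flat list of numbers, 7 for each row, row after row: the turn, a rotation vector about the tool's x, y, z in degrees, then the shift along the tool's x, y, z in m, then the finger opening in m, from 0 to 0.087. A call has 1 to 12 rows; each row is the pose to reach, as a shift and turn from the pose commanded when the call began, along the tool's axes at that moment; what a row does not reach only later rows make up. A row lasts 1/12 s, in which the tool goes at most 41.7 mm and 7.16 degrees, less where a joint would pass 70% of its speed; a pose out of reach is approached as far as the arm can. A call with a gripper value outside its range is refused whole. The fingers move at their own pace and stop on an object; the grip force is fixed at half the most. Time passes only in rows, so rows that repeat a pose let the fingers close. It gives the time, the measured TCP pose, the force and the opening at its end, in the units of the state.
- r.sense(): the state, without advancing time (a new reading comes with each control period).
- r.capture(name): name is "scene" or "side" or "wrist"; returns the picture (420x560x3 uint8, red, green, blue); there is no depth.
- r.calibration(name): a dict with "fx", "fy", "cx", "cy" (pixels), "D" ([k1, k2, p1, p2, k3] as OpenCV has them; the pictures are not rectified), "rvec" (rotation vector, rad) and "tvec" (3), from world to camera coordinates, as OpenCV has them; the wrist camera has in their place "tool_from_camera" (4x4, takes a point from camera to tool coordinates, whose origin is the TCP and whose axes are the tool frame's). Camera axes: x right, y down, z forward; pixel columns grow to the right and rows downward; lengths in m; the calibration is good to about 2 mm. A picture is of the moment at which its call begins: read the wrist's pose just before it. calibration takes no time and is no camera call.
- r.finish_job(): hands the job in, once; it reports no verdict.
The state is a dict: "time_s": time; "joints": joint angles; "joint_velocities": joint speeds; "effort": joint torques, N m; "tcp_pos": TCP position; "ee_rot": TCP orientation; "wrist_force": force on the tool from outside, world axes, zero at the start; "moment": the same for the moment, N m; "gripper_width": opening from 0.0 (shut) to 1.0 (fully open).
Only numpy, scipy, OpenCV 4.12 (cv2) and the standard library are available. Lean on these libraries where they do the work, as an engineer would, in place of code of your own. Each camera call takes 0.05 s, during which the arm holds its last target.

## Task

On the toy-shop demo railway, flip the lever with the round ball end over past centre until it snaps into its other position, which drops the stop bar out of the track. Then, with the fingertips, gently push the wooden engine along its track, past the lowered bar, until its nose rests against the buffer block, and leave it there. Work the stop bar only by its lever, do not lift or tip the engine, and leave the other lever (with the crossbar end) and everything else where it is.

Things in the scene. Friction and masses are not known exactly. Their poses are not given: they have to be found in the camera images.
- board: fixed plywood railway board, 220 mm (x) by 430 mm (y, -220 to +210), 24 mm thick; origin on its underside; x roughly away from the robot, y along the track to the buffer. Track: trough centred at board x +40 mm, floor = deck, side rails 10 mm high, 46 mm apart inside, 60 mm outside. A fixed signal post 62 mm high stands at x +93, y +190 mm; its arm follows the crossbar lever
- buffer_face (a point): centre of the face of the fixed buffer block (62 mm wide, 34 mm high above the deck) which ends the track at board y = +182 mm; the engine's nose must come to rest against it
- stop_bar: wooden stop bar across the track at board x +40, y 0, 36 mm wide, 10 mm thick; while up it stands 18 mm above the deck and blocks the engine; when the ball lever is flipped it sinks 22 mm, below the deck. Origin at the centre of the bar (deck height while up)
- ball_lever (a joint): angle (rad) of the ball-ended toggle lever: 0 (start) = stable, leaning 0.5 rad from vertical to its stand's -y side; 0.5 = upright; 1.0 = other stable position, leaning 0.5 rad to the stand's +y side. An over-centre spring resists up to 0.5, then snaps it the rest of the way; about 4 N at the ball starts it
- ball_stand: fixed wooden stand of the ball-ended lever, on the board's strip nearer the robot: 42 (x) by 56 (y) by 26 mm high; origin at centre of underside, on the deck; its +y axis is the way the lever is flipped (roughly along the track, towards the buffer). Pivot on its centre, 20 mm above its underside, axis along x. The two levers' stands may be in either place
- ball_tip (a point): centre of the black plastic ball (28 mm diameter) at the end of the ball-ended lever (steel rod 9 mm thick), 55 mm from the pivot; moves with the lever
- bar_lever (a joint): angle (rad) of the other toggle lever, alike but ending in a crossbar; it must stay at 0
- bar_tip (a point): centre of the black plastic crossbar (14 mm thick, 60 mm long along its stand's x) at the end of the other lever, 55 mm from its pivot; its stand is the same as the ball lever's. Do not touch
- engine: loose wooden toy engine (about 0.2 kg; it slides, wheels do not turn) in the trough: 44 mm wide, 90 mm long, 64 mm high; origin at centre of underside; its +y axis points to its nose, towards the buffer. Its tail is the flat back of the cab, 45 mm behind the origin, 40 mm wide from 18 to 63 mm above its underside (30 mm wide below)
- engine_mid (a point): point on the engine's centre line, half of its length, 30 mm above its underside; when home it lies 45 mm short of the buffer face
- wagon: a small loose wooden goods wagon, 36 x 46 x 30 mm high, parked on the board between the two lever stands; origin centre of underside. Leave alone
- tree_a: a loose turned wooden toy tree, 32 mm across, 58 mm high, on the board's strip beyond the track; origin centre of underside. Leave alone
- tree_b: a loose turned wooden toy tree, 32 mm across, 50 mm high, on the board's strip beyond the track; origin centre of underside. Leave alone
- ring_tower: a stacking-ring toy, 70 mm across, 84 mm high, on the counter; origin centre of underside. Leave alone
- skittle: a wooden skittle, 38 mm across, 93 mm high, on the counter; origin centre of underside. Leave alone
- bead_jar: a glass jar with a metal cap, 64 mm across, 90 mm high, on the counter; origin centre of underside. Leave alone
- toy_house: a wooden toy house, 75 x 34 x 72 mm high, on the counter; origin centre of underside. Leave alone

How it is judged:
By the outcome, as a careful person would: the job done as asked, in the order asked, and still so for the second after the job is handed in, with the robot touching nothing.
It also fails if it takes over 51 s, if anything falls off the work surface, if the arm or the gripper's body presses on something with over 40 N, if the wrist force passes 120 N, or if a joint passes its speed limit or range.

## Working session

There is one attempt and no reset: what is moved stays moved. The work goes in short steps, Python scripts to look and compute and a tool call to move; the robot and the scene stay as the last step left them, time stands still between calls to the robot, and variables do not carry over. Pictures are saved under pics/ and viewed, and the job is handed in when it is done.

Besides the shell and the picture viewer there is one more tool, called after "Request:" as name(argument=value, ...), one argument or row to a line, values as JSON. move_arm: Moves the arm, as the interface text tells. Its arguments: {"type":"object","properties":{"increments":{"type":"array","items":{"type":"number"}}},"required":["increments"]}

```bash
mkdir -p pics; python3 - <<'E'
from station import r
import cv2,numpy as np
for n in ["scene","side","wrist"]:
    s=r.sense()
    cv2.imwrite(f"pics/{n}0.png",r.capture(n)[:,:,::-1])
    print(n,r.calibration(n))
print(r.sense())
E
```

```text
scene {'fx': 453.44235185472945, 'fy': 453.44235185472945, 'cx': 275.2438448909203, 'cy': 213.81969802151113, 'D': array([0.02530415, 0.        , 0.        , 0.        , 0.        ]), 'rvec': array([ 2.07155142,  1.43161835, -0.49625489]), 'tvec': array([-0.20635466, -0.34147198,  1.59780126])}
side {'fx': 441.6026218635395, 'fy': 441.6026218635395, 'cx': 279.03202795081086, 'cy': 210.2886514302349, 'D': array([-0.13941056,  0.        ,  0.        ,  0.        ,  0.        ]), 'rvec': array([ 1.02763619, -2.56177445,  0.90464046]), 'tvec': array([0.37553458, 0.34250472, 1.03786635])}
wrist {'fx': 350.02899157983177, 'fy': 350.02899157983177, 'cx': 276.021246186394, 'cy': 217.3434617913865, 'D': array([-0.06070302,  0.        ,  0.        ,  0.        ,  0.        ]), 'tool_from_camera': array([[ 9.84936937e-04, -2.61010243e-01,  9.65335529e-01,
        -1.53258948e-01],
       [ 9.99999409e-01, -1.87946271e-04, -1.07112214e-03,
        -7.54419600e-04],
       [ 4.61005063e-04,  9.65336013e-01,  2.61009904e-01,
        -7.13318597e-02],
       [ 0.00000000e+00,  0.00000000e+00,  0.00000000e+00,
         1.00000000e+00]])}
{'time_s': 0.15, 'joints': array([-5.65744194e+01,  2.20813264e+01,  3.98620125e-01, -1.89729075e-02,
       -6.84130924e+01, -1.48157572e+01]), 'joint_velocities': array([-0.06917001, -0.09696876,  0.21369557,  0.09514833,  0.084069  ,
       -0.01988866]), 'effort': array([-2.30469377e-04, -3.91051555e+01,  1.87585831e+01,  4.22237903e+00,
        1.23448251e-02, -1.55522243e-04]), 'tcp_pos': array([ 0.1993099 , -0.59190434,  0.22971364]), 'ee_rot': array([[-6.64032223e-04, -3.19005530e-01,  9.47752621e-01],
       [ 1.56505588e-03,  9.47751338e-01,  3.19006195e-01],
       [-9.99998555e-01,  1.69511621e-03, -1.30075945e-04]]), 'wrist_force': array([0.28295218, 0.11069424, 0.5288752 ]), 'moment': array([-0.06694359, -0.04577009, -0.01509847]), 'gripper_width': 1.000724285339015}
```

View pics/scene0.png

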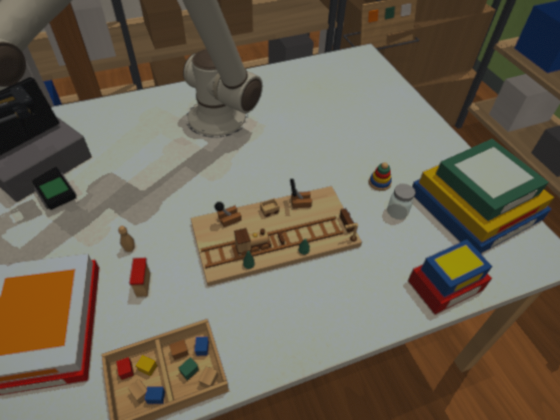

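View pics/side0.png

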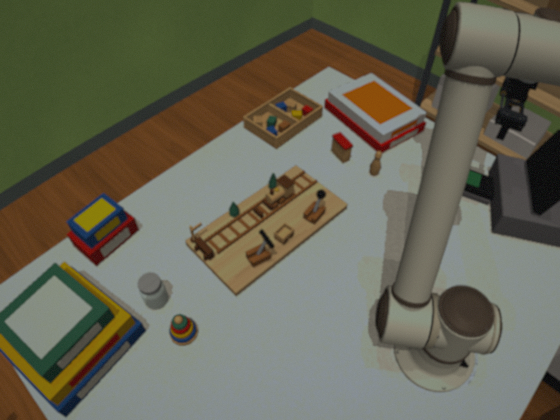

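View pics/wrist0.png

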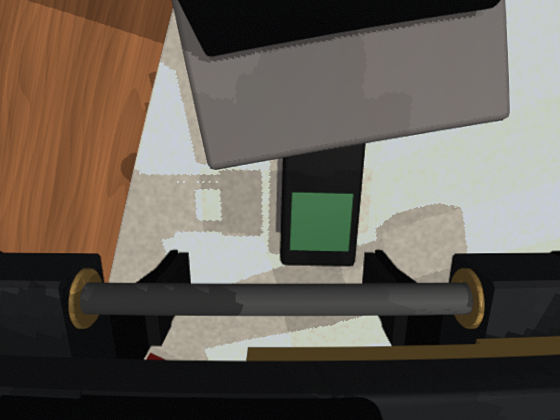

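The scene view shows the board around (275,235), the ball lever near (220,206), the crossbar lever near (294,185) and the engine near (252,240). I'll zoom in.

```bash
python3 - <<'E'
import cv2
a=cv2.imread("pics/scene0.png")[170:290,180:370]; cv2.imwrite("pics/sc_z.png",cv2.resize(a,None,fx=4.2,fy=4.2,interpolation=cv2.INTER_CUBIC))
a=cv2.imread("pics/side0.png")[150:300,175:365]; cv2.imwrite("pics/si_z.png",cv2.resize(a,None,fx=4,fy=4,interpolation=cv2.INTER_CUBIC))
E
```

```text
(no output)
```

View pics/sc_z.png

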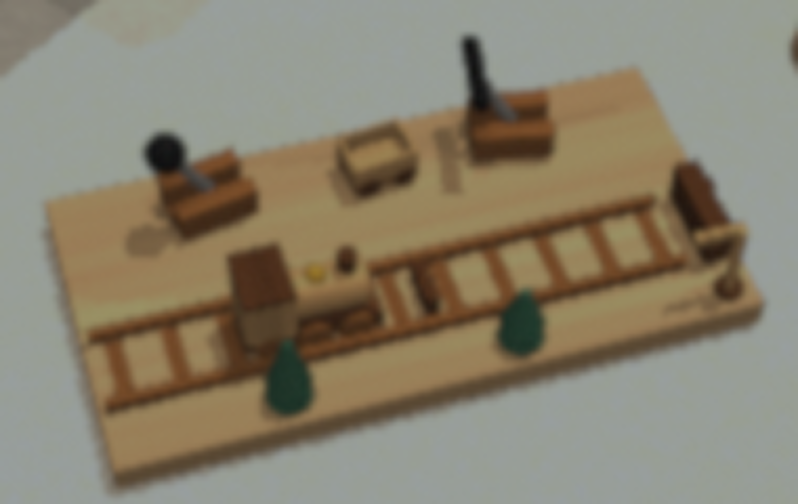

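View pics/si_z.png

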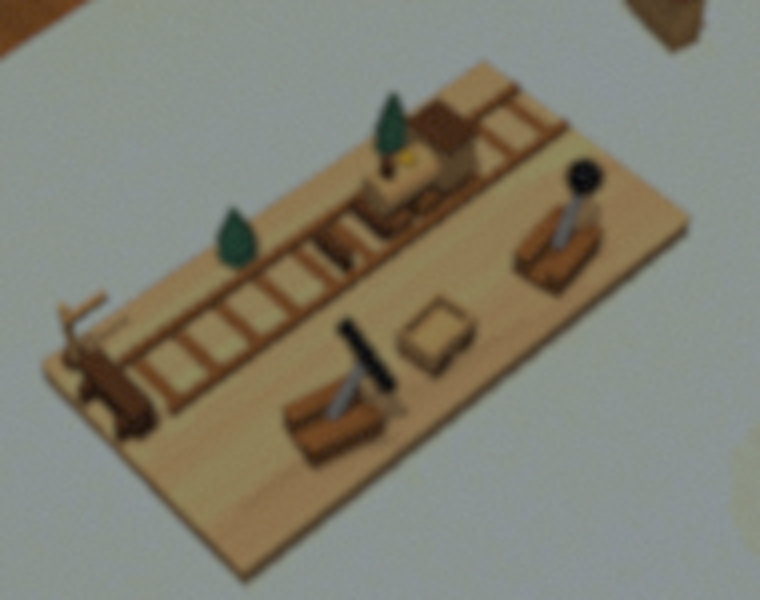

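```bash
cat > h.py <<'E'
import numpy as np,cv2
from station import r
from scipy.spatial.transform import Rotation as R
def ray(n,uv,pose=None):
    c=r.calibration(n);K=np.array([[c['fx'],0,c['cx']],[0,c['fy'],c['cy']],[0,0,1]])
    p=cv2.undistortPoints(np.array([[uv]],float),K,c['D'])[0,0]
    d=np.array([p[0],p[1],1.])
    if n=='wrist':
        T=c['tool_from_camera'];tp,tr=pose
        o=tr@T[:3,3]+tp; d=tr@T[:3,:3]@d
    else:
        Rm=cv2.Rodrigues(c['rvec'])[0]; o=-Rm.T@c['tvec'];d=Rm.T@d
    return o,d/np.linalg.norm(d)
def plane(n,uv,z,pose=None):
    o,d=ray(n,uv,pose);return o+d*(z-o[2])/d[2]
def tri(rays):
    A=np.zeros((3,3));b=np.zeros(3)
    for o,d in rays:
        P=np.eye(3)-np.outer(d,d);A+=P;b+=P@o
    x=np.linalg.solve(A,b);return x,[np.linalg.norm((np.eye(3)-np.outer(d,d))@(x-o)) for o,d in rays]
def sc(u,v): return ((u+.5)/4.2-.5+180,(v+.5)/4.2-.5+170)
def si(u,v): return ((u+.5)/4-.5+175,(v+.5)/4-.5+150)
E
python3 - <<'E'
from h import *
np.set_printoptions(precision=4,suppress=True)
S=dict(nn=(45,203),pn=(638,70),pf=(765,302),nf=(112,475)); T=dict(nf=(485,62),nn=(688,218),pn=(245,572),pf=(45,365))
loc=dict(nn=(-.11,-.22),pn=(-.11,.21),pf=(.11,.21),nf=(.11,-.22))
W=[];L=[]
for k in S:
    a=plane('scene',sc(*S[k]),.024);b=plane('side',si(*T[k]),.024);print(k,a,b);W.append((a+b)[:2]/2);L.append(loc[k])
W=np.array(W);L=np.array(L)
Lc=L-L.mean(0);Wc=W-W.mean(0)
th=np.arctan2((Lc[:,0]*Wc[:,1]-Lc[:,1]*Wc[:,0]).sum(),(Lc*Wc).sum())
Rm=np.array([[np.cos(th),-np.sin(th)],[np.sin(th),np.cos(th)]])
o=W.mean(0)-Rm@L.mean(0);print('yaw',np.degrees(th),o,'res',W-(L@Rm.T+o))
bd=lambda p:(Rm.T@(p[:2]-o))
ball=tri([ray('scene',sc(165,153)),ray('side',si(584,177))]);print('ball',ball,bd(ball[0]))
for nm,s,t in [('cabroof nf? top back far',(240,300),None)]: pass
# cab roof corners in scene z=.024+.064
for uv in [(228,256),(277,246),(297,300),(243,311)]: p=plane('scene',sc(*uv),.088);print('roof sc',p,bd(p))
for uv in [(405,128),(437,102),(482,128),(455,155)]: p=plane('side',si(*uv),.088);print('roof si',p,bd(p))
for nm,s,t in [('barL',(470,42),(345,325)),('barR',(480,100),(388,385))]:
    p=tri([ray('scene',sc(*s)),ray('side',si(*t))]);print(nm,p,bd(p[0]))
E
```

```text
nn [ 0.435 -0.202  0.024] [ 0.4322 -0.198   0.024 ]
pn [0.462  0.2238 0.024 ] [0.4543 0.2256 0.024 ]
pf [0.6759 0.2122 0.024 ] [0.6694 0.2127 0.024 ]
nf [ 0.6533 -0.2164  0.024 ] [ 0.6466 -0.2125  0.024 ]
yaw -3.2489466554714466 [0.5539 0.0107] res [[ 0.002   0.0027]
 [ 0.0022 -0.0018]
 [-0.003  -0.0016]
 [-0.0013  0.0007]]
ball (array([ 0.4789, -0.126 ,  0.0926]), [np.float64(0.0002485117748329091), np.float64(0.0002485117748328667)]) [-0.0671 -0.1407]
roof sc [ 0.5679 -0.1129  0.088 ] [ 0.0211 -0.1226]
roof sc [ 0.571  -0.0823  0.088 ] [ 0.0224 -0.0919]
roof sc [ 0.6142 -0.0842  0.088 ] [ 0.0656 -0.0913]
roof sc [ 0.6106 -0.1172  0.088 ] [ 0.0639 -0.1244]
roof si [ 0.603  -0.0754  0.088 ] [ 0.054  -0.0831]
roof si [ 0.604  -0.1098  0.088 ] [ 0.0569 -0.1175]
roof si [ 0.5635 -0.1136  0.088 ] [ 0.0167 -0.1235]
roof si [ 0.5599 -0.0813  0.088 ] [ 0.0113 -0.0915]
barL (array([0.4881, 0.0875, 0.1241]), [np.float64(0.008459193499127098), np.float64(0.008459193499127143)]) [-0.07    0.0729]
barR (array([0.4748, 0.0858, 0.0613]), [np.float64(0.008196736875594081), np.float64(0.008196736875594142)]) [-0.0832  0.0706]
```

```bash
cat >> h.py <<'E'
np.set_printoptions(precision=4,suppress=True)
def go(t,yaw):
    # tool x down, tool z at yaw(deg) in world
    s=r.sense();z=np.array([np.cos(np.radians(yaw)),np.sin(np.radians(yaw)),0]);x=np.array([0,0,-1.]);y=np.cross(z,x)
    Rt=np.c_[x,y,z];print('turn',np.degrees(R.from_matrix(s['ee_rot'].T@Rt).as_rotvec()),'shift',s['ee_rot'].T@(np.array(t)-s['tcp_pos']),s['time_s'],s['tcp_pos'])
E
python3 -c "
from h import *
go([.48,-.21,.25],86.75)"
```

```text
turn [-68.1472   0.0512  -0.0898] shift [-0.0199  0.2724  0.3879] 0.15 [ 0.1993 -0.5919  0.2297]
```

Request:
move_arm(
  increments=[-68.15,0,0,-0.02,0.272,0.388,0,-68.15,0,0,-0.02,0.272,0.388,0,-68.15,0,0,-0.02,0.272,0.388,0,-68.15,0,0,-0.02,0.272,0.388,0,-68.15,0,0,-0.02,0.272,0.388,0,-68.15,0,0,-0.02,0.272,0.388,0,-68.15,0,0,-0.02,0.272,0.388,0,-68.15,0,0,-0.02,0.272,0.388,0,-68.15,0,0,-0.02,0.272,0.388,0,-68.15,0,0,-0.02,0.272,0.388,0,-68.15,0,0,-0.02,0.272,0.388,0,-68.15,0,0,-0.02,0.272,0.388,0],
)

```text
time_s: 1.15
tcp_pos: [0.4827, -0.2073, 0.2507]
ee_rot: [[0.001, -0.999, 0.052], [0.0, 0.052, 0.999], [-1.0, -0.001, 0.0]]
wrist_force: [0.4, 0.5, -0.0]
gripper_width: 0.175
```

```bash
python3 -c "
from h import *
go([.48,-.21,.25],86.75)
cv2.imwrite('pics/w1.png',r.capture('wrist')[:,:,::-1])"
```

```text
turn [0.242  0.0195 0.0718] shift [ 0.0007  0.0026 -0.0029] 1.15 [ 0.4827 -0.2073  0.2507]
```

View pics/w1.png

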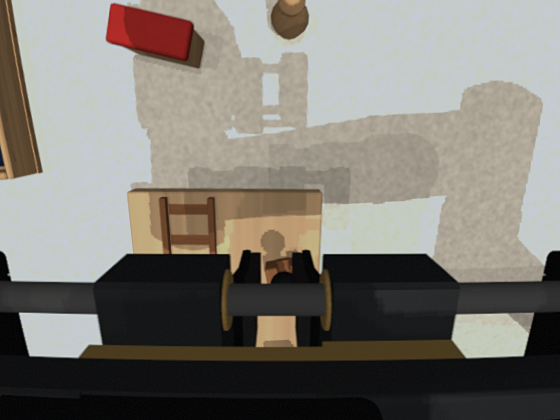

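The wrist picture's top faces −y. It shows the board's −y end at (130–320,190) and the ball hidden behind the fingers, near (283,275). I'll move +y to see the ball and engine.

Request:
move_arm(
  increments=[0,0,0,0,-0.05,0.18,0,0,0,0,0,-0.05,0.18,0,0,0,0,0,-0.05,0.18,0,0,0,0,0,-0.05,0.18,0,0,0,0,0,-0.05,0.18,0,0,0,0,0,-0.05,0.18,0,0,0,0,0,-0.05,0.18,0,0,0,0,0,-0.05,0.18,0],
)

```text
time_s: 1.87
tcp_pos: [0.5399, -0.0345, 0.2503]
ee_rot: [[-0.001, -0.998, 0.057], [-0.0, 0.057, 0.998], [-1.0, 0.001, -0.0]]
wrist_force: [0.2, -0.1, 0.2]
gripper_width: 0.006
```

```bash
python3 -c "
from h import *
s=r.sense();np.savez('w2.npz',p=s['tcp_pos'],R=s['ee_rot'])
cv2.imwrite('pics/w2.png',r.capture('wrist')[:,:,::-1])"
```

```text
(no output)
```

View pics/w2.png

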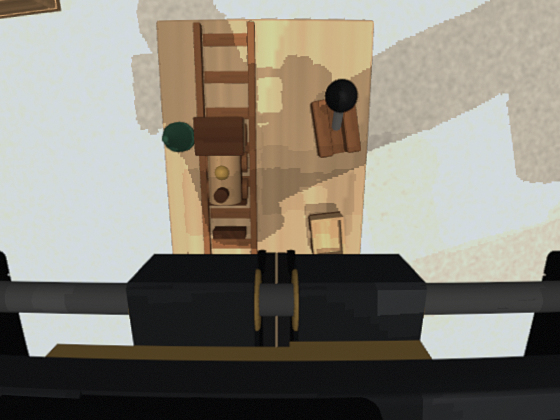

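Clear view: ball at (341,96), its stand turned slightly at (312–360, 97–156), cab roof at (196–244, 117–154), stop bar at (230,232).

```bash
python3 -c "
from h import *
f=np.load('w2.npz');P=(f['p'],f['R'])
b=[ray('wrist',(341.5,96),P),ray('scene',sc(165,153)),ray('side',si(584,177))]
print('ball',tri(b),plane('wrist',(341.5,96),.0923,P))
g=lambda u,v,z:plane('wrist',(u,v),z,P)
print('corners deck',g(157,22,.024),g(373,20,.024))
print('stand top',[g(u,v,.05)[:2] for u,v in [(312,104),(319,156),(360,150)]])
print('roof',[g(u,v,.088)[:2] for u,v in [(196,117),(245,117),(245,155),(194,153)]])
print('rail edges far/near end',[g(u,v,.034)[:2] for u,v in [(194,25),(255,24),(258,250),(205,250)]])
print('stop bar top',[g(u,v,.042)[:2] for u,v in [(213,226),(246,226)]])
im=cv2.imread('pics/w2.png')[0:260,150:390];cv2.imwrite('pics/w2z.png',cv2.resize(im,None,fx=2.3,fy=2.3,interpolation=cv2.INTER_CUBIC))
"
```

```text
ball (array([ 0.479 , -0.126 ,  0.0925]), [np.float64(0.00018568311138119175), np.float64(0.0002959943091969631), np.float64(0.00025102339864865815)]) [ 0.4791 -0.1261  0.0923]
corners deck [ 0.649  -0.2131  0.024 ] [ 0.4336 -0.2022  0.024 ]
stand top [array([ 0.5001, -0.1228]), array([ 0.4948, -0.0724]), array([ 0.4535, -0.0761])]
roof [array([ 0.6054, -0.1162]), array([ 0.5626, -0.1135]), array([ 0.5652, -0.0807]), array([ 0.6106, -0.0852])]
rail edges far/near end [array([ 0.6101, -0.2048]), array([ 0.5508, -0.2017]), array([0.564 , 0.0297]), array([0.6236, 0.0263])]
stop bar top [array([ 0.61  , -0.0034]), array([ 0.5744, -0.0014])]
```

View pics/w2z.png

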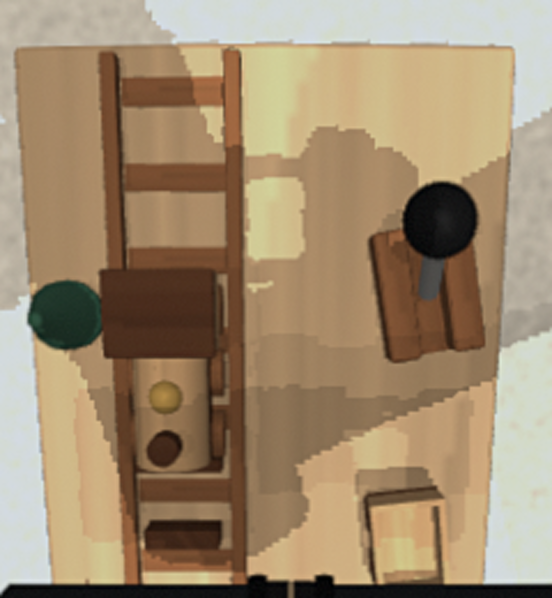

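```bash
python3 -c "
from h import *
go([.484,-.178,.20],96)
go([.484,-.178,.090],96)"
```

```text
turn [-9.3122 -0.0105 -0.0429] shift [ 0.0504  0.0475 -0.1461] 1.9167 [ 0.5399 -0.0349  0.2504]
turn [-9.3122 -0.0105 -0.0429] shift [ 0.1604  0.0474 -0.1461] 1.9167 [ 0.5399 -0.0349  0.2504]
```

Request:
move_arm(
  increments=[-9.3,0,0,0.05,0.0475,-0.146,0,-9.3,0,0,0.05,0.0475,-0.146,0,-9.3,0,0,0.05,0.0475,-0.146,0,-9.3,0,0,0.05,0.0475,-0.146,0,-9.3,0,0,0.05,0.0475,-0.146,0,-9.3,0,0,0.08,0.0475,-0.146,0,-9.3,0,0,0.11,0.0475,-0.146,0,-9.3,0,0,0.14,0.0475,-0.146,0,-9.3,0,0,0.1604,0.0475,-0.146,0,-9.3,0,0,0.1604,0.0475,-0.146,0,-9.3,0,0,0.1604,0.0475,-0.146,0,-9.3,0,0,0.1604,0.0475,-0.146,0],
)

```text
time_s: 2.92
tcp_pos: [0.4858, -0.1777, 0.0917]
ee_rot: [[0.003, -0.994, -0.105], [-0.001, -0.105, 0.994], [-1.0, -0.003, -0.001]]
wrist_force: [-0.0, -0.3, 0.5]
gripper_width: 0.004
```

Request:
move_arm(
  increments=[0,0,0,0,0,0.012,0,0,0,0,0,0,0.022,0,0,0,0,0,0,0.028,0,0,0,0,0,0,0.033,0,0,0,0,0,0,0.038,0,0,0,0,0,0,0.042,0,0,0,0,0,0,0.046,0,0,0,0,0,0,0.05,0,0,0,0,0,0,0.054,0,0,0,0,0,0,0.058,0,0,0,0,0,0,0.061,0,0,0,0,0,0,0.063,0],
)

```text
time_s: 3.92
tcp_pos: [0.4781, -0.1135, 0.0899]
ee_rot: [[-0.0, -0.994, -0.106], [0.0, -0.106, 0.994], [-1.0, 0.0, 0.0]]
wrist_force: [0.8, -0.1, 0.2]
gripper_width: 0.006
```

```bash
python3 -c "
from h import *
print(r.sense()['wrist_force'])
im=r.capture('side')[150:300,175:365,::-1];cv2.imwrite('pics/si3.png',cv2.resize(im,None,fx=4,fy=4,interpolation=cv2.INTER_CUBIC))
im=r.capture('scene')[150:300,175:365,::-1];cv2.imwrite('pics/sc3.png',cv2.resize(im,None,fx=4,fy=4,interpolation=cv2.INTER_CUBIC))"
```

```text
[ 0.795  -0.1143  0.1908]
```

View pics/si3.png

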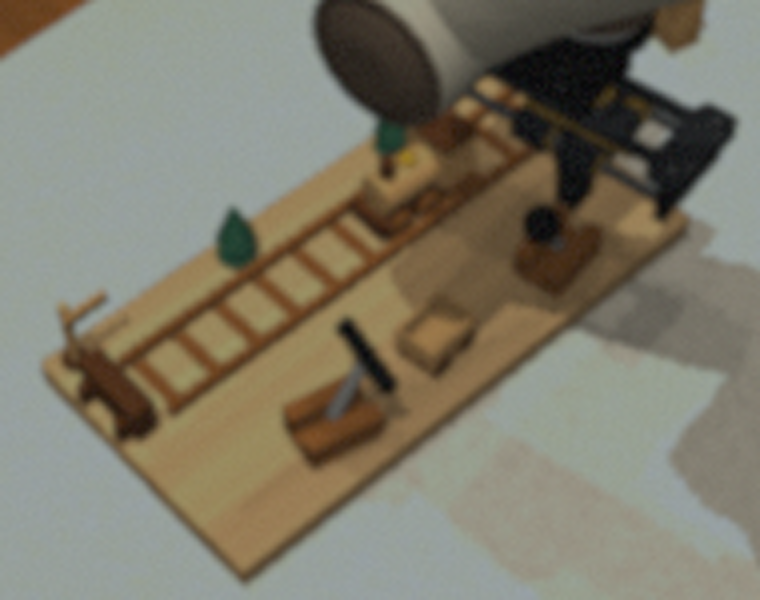

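View pics/sc3.png

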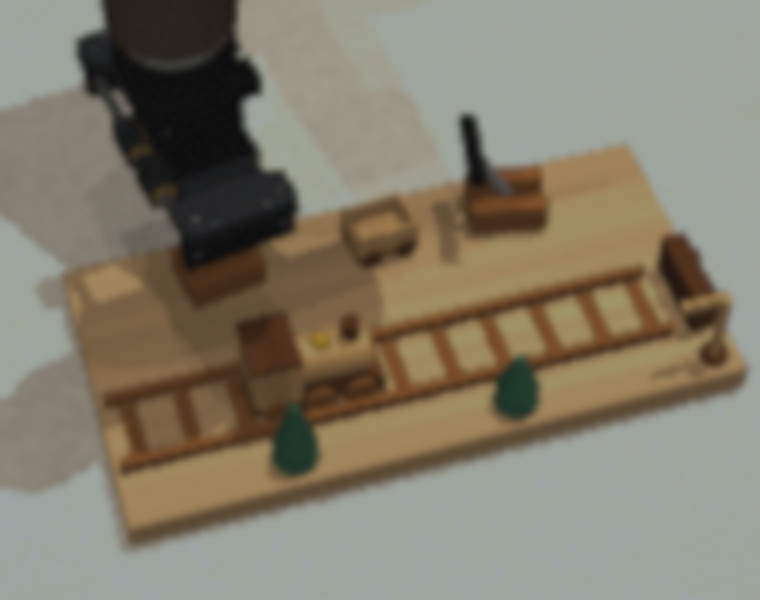

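The lever has snapped over, with the ball now on the +y side near (543,224) in the side view. The bar is no longer visible, and the engine and crossbar lever have not moved. I'll back off and go behind the engine.

```bash
python3 -c "
from h import *
go([.484,-.160,.13],96)
go([.583,-.160,.13],86.7)
go([.583,-.160,.060],86.7)
o,d=ray('side',si(543,224));p=plane('side',si(543,224),.0923);print(p)"
```

```text
turn [ 0.0975  0.0095 -0.0148] shift [-0.04   -0.0009 -0.0466] 4.0167 [ 0.4781 -0.1137  0.09  ]
turn [ 9.3975  0.0083 -0.0155] shift [-0.0401 -0.0994 -0.0571] 4.0167 [ 0.4781 -0.1137  0.09  ]
turn [ 9.3975  0.0083 -0.0155] shift [ 0.0299 -0.0994 -0.0571] 4.0167 [ 0.4781 -0.1137  0.09  ]
[ 0.4719 -0.0741  0.0923]
```

Request:
move_arm(
  increments=[0,0,0,0,0,-0.03,0,0,0,0,-0.02,0,-0.047,0,0,0,0,-0.04,0,-0.047,0,4,0,0,-0.04,-0.03,-0.057,0,9.4,0,0,-0.04,-0.06,-0.057,0,9.4,0,0,-0.04,-0.0994,-0.057,0,9.4,0,0,-0.04,-0.0994,-0.057,0,9.4,0,0,-0.02,-0.0994,-0.057,0,9.4,0,0,0.0,-0.0994,-0.057,0,9.4,0,0,0.02,-0.0994,-0.057,0,9.4,0,0,0.03,-0.0994,-0.057,0,9.4,0,0,0.03,-0.0994,-0.057,0],
)

```text
time_s: 5.02
tcp_pos: [0.581, -0.1603, 0.0572]
ee_rot: [[-0.006, -0.998, 0.059], [0.001, 0.059, 0.998], [-1.0, 0.006, 0.0]]
wrist_force: [-0.4, -0.1, -0.2]
gripper_width: 0.003
```

```bash
python3 -c "
from h import *
go([.583,-.160,.060],86.7)
go([.587+.0118,.093-.0105+.0,.060],86.7)
im=r.capture('scene')[150:300,175:365,::-1];cv2.imwrite('pics/sc4.png',cv2.resize(im,None,fx=4,fy=4,interpolation=cv2.INTER_CUBIC))"
```

```text
turn [-0.0667  0.0116 -0.346 ] shift [-0.0028 -0.002   0.0004] 5.0167 [ 0.581  -0.1603  0.0572]
turn [-0.0667  0.0116 -0.346 ] shift [-0.0027 -0.0035  0.2434] 5.0167 [ 0.581  -0.1603  0.0572]
```

View pics/sc4.png

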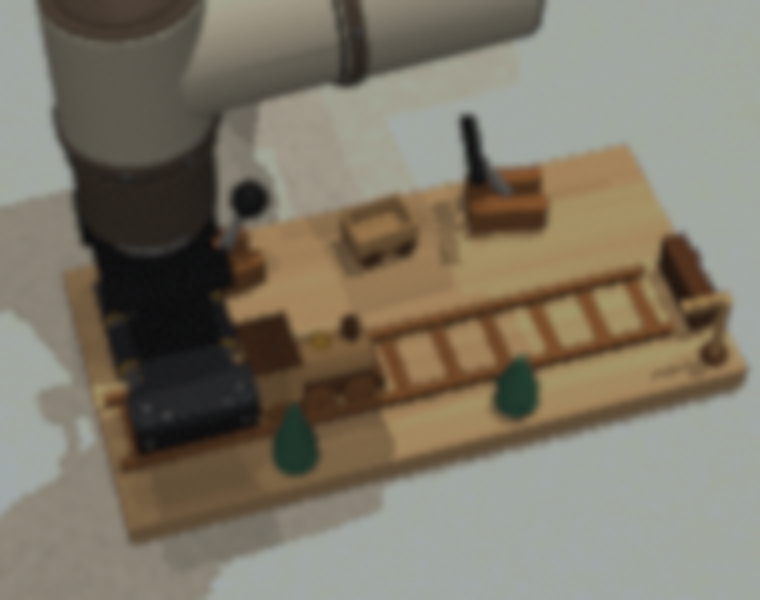

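Request:
move_arm(
  increments=[0,0,0,0,0,0.015,0,0,0,0,0,0,0.026,0,0,0,0,0,0,0.031,0,0,0,0,0,0,0.035,0,0,0,0,0,0,0.039,0,0,0,0,0,0,0.044,0,0,0,0,0,0,0.05,0,0,0,0,0,0,0.057,0,0,0,0,0,0,0.064,0,0,0,0,0,0,0.071,0,0,0,0,0,0,0.077,0,0,0,0,0,0,0.082,0],
)

```text
time_s: 6.07
tcp_pos: [0.5877, -0.0778, 0.0601]
ee_rot: [[-0.0, -0.998, 0.058], [-0.0, 0.058, 0.998], [-1.0, 0.0, -0.0]]
wrist_force: [-0.4, -4.1, 2.4]
gripper_width: 0.003
```

```bash
python3 -c "
from h import *
go([.5975,.0907,.060],86.7);print(r.sense()['wrist_force'])
im=r.capture('scene')[150:300,175:365,::-1];cv2.imwrite('pics/sc5.png',cv2.resize(im,None,fx=4,fy=4,interpolation=cv2.INTER_CUBIC))"
```

```text
turn [-0.0137 -0.0038 -0.0169] shift [ 0.0001 -0.      0.1688] 6.0667 [ 0.5877 -0.0778  0.0601]
[-0.4111 -4.0928  2.3893]
```

View pics/sc5.png

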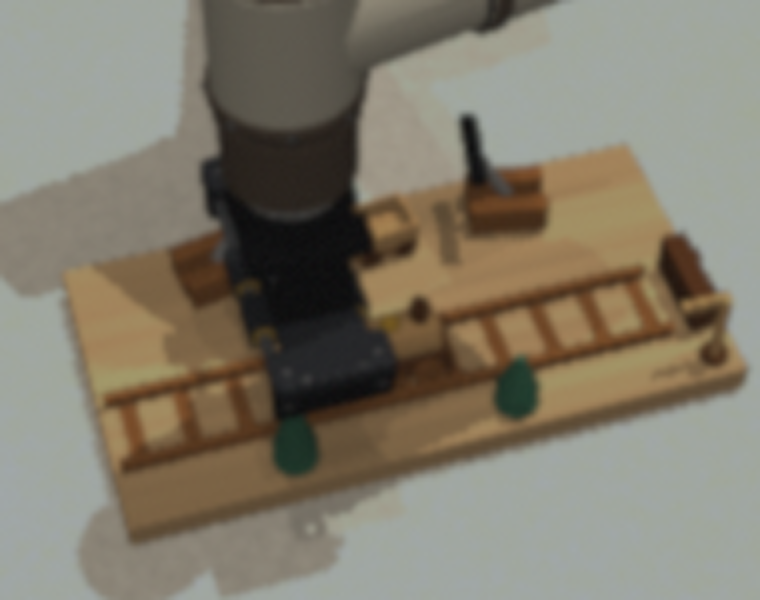

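```bash
python3 -c "
from h import *
print(r.sense()['wrist_force'],r.sense()['tcp_pos'])
im=r.capture('side')[150:300,175:365,::-1];cv2.imwrite('pics/si5.png',cv2.resize(im,None,fx=4,fy=4,interpolation=cv2.INTER_CUBIC))
cv2.imwrite('pics/w5.png',r.capture('wrist')[:,:,::-1]);print(r.sense()['wrist_force'],r.sense()['moment'])"
```

```text
[ 0.7262 -0.7846 -0.0552] [ 0.5878 -0.077   0.06  ]
[-0.336  -0.3929  0.114 ] [-0.0155  0.1726 -0.0179]
```

View pics/si5.png

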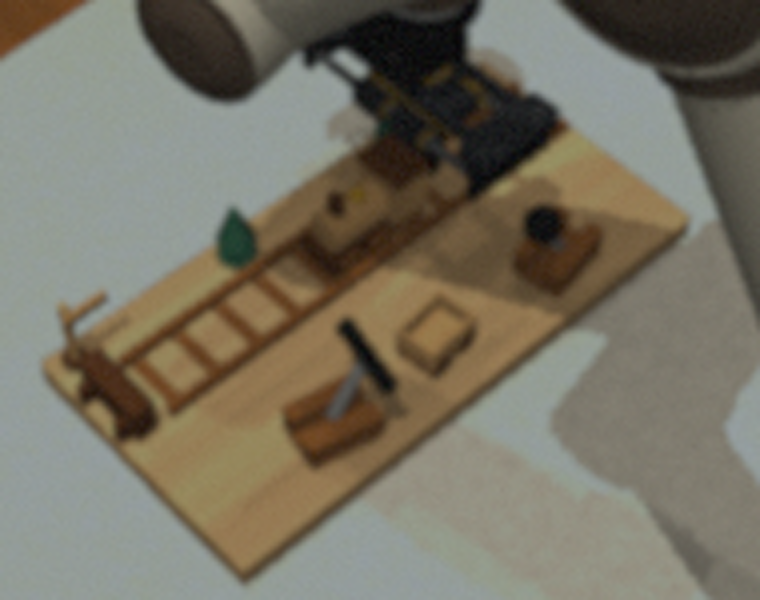

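View pics/w5.png

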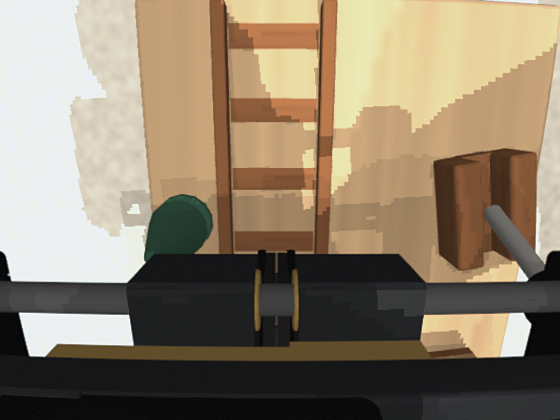

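Engine level and past the bar position, bar down, and the force relaxes when I stop. I'll lower the tip a little to push below mid-height and go slower.

Request:
move_arm(
  increments=[0,0,0,0,0,-0.006,0,0,0,0,0.005,0,-0.006,0,0,0,0,0.007,0,-0.004,0,0,0,0,0.007,0,-0.001,0,0,0,0,0.007,0,0.002,0,0,0,0,0.007,0,0.006,0,0,0,0,0.007,0,0.01,0,0,0,0,0.007,0,0.014,0,0,0,0,0.007,0,0.018,0,0,0,0,0.007,0,0.022,0,0,0,0,0.007,0,0.026,0,0,0,0,0.007,0,0.03,0],
)

```text
time_s: 7.22
tcp_pos: [0.5895, -0.0482, 0.0532]
ee_rot: [[-0.0, -0.998, 0.058], [-0.0, 0.058, 0.998], [-1.0, 0.0, -0.0]]
wrist_force: [-0.3, -0.9, -0.2]
gripper_width: 0.006
```

Request:
move_arm(
  increments=[0,0,0,0,0,0.004,0,0,0,0,0,0,0.009,0,0,0,0,0,0,0.014,0,0,0,0,0,0,0.019,0,0,0,0,0,0,0.024,0,0,0,0,0,0,0.029,0,0,0,0,0,0,0.034,0,0,0,0,0,0,0.039,0,0,0,0,0,0,0.044,0,0,0,0,0,0,0.049,0,0,0,0,0,0,0.054,0,0,0,0,0,0,0.059,0],
)

```text
time_s: 8.22
tcp_pos: [0.593, 0.0108, 0.0532]
ee_rot: [[0.0, -0.998, 0.058], [0.0, 0.058, 0.998], [-1.0, -0.0, 0.0]]
wrist_force: [0.0, -1.8, -1.3]
gripper_width: 0.007
```

```bash
python3 -c "
from h import *
go([.5975,.0907,.053],86.7);print(r.sense()['wrist_force'])
im=r.capture('side')[150:300,175:365,::-1];cv2.imwrite('pics/si6.png',cv2.resize(im,None,fx=4,fy=4,interpolation=cv2.INTER_CUBIC))"
```

```text
turn [-0.0404  0.0006  0.0031] shift [0.0002 0.0002 0.0801] 8.2167 [0.593  0.0108 0.0532]
[ 0.036  -1.7911 -1.3492]
```

View pics/si6.png

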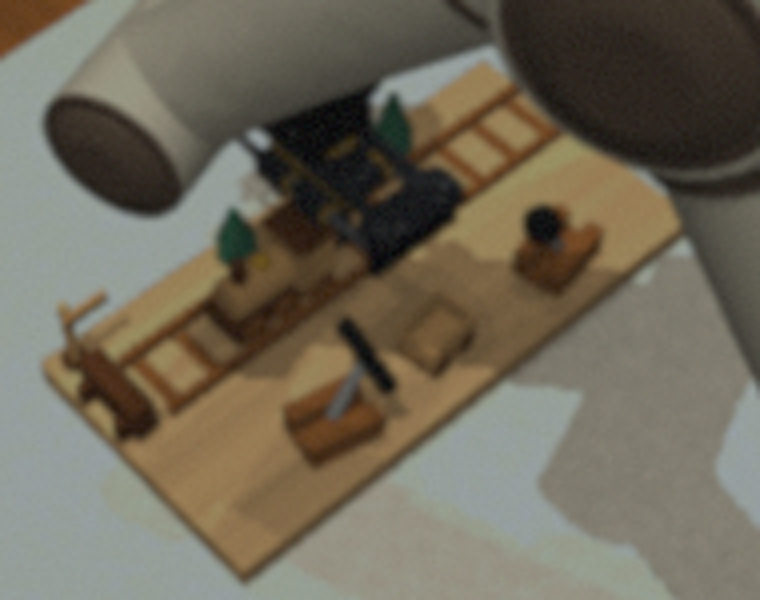

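Request:
move_arm(
  increments=[0,0,0,0,0,0.005,0,0,0,0,0,0,0.01,0,0,0,0,0,0,0.015,0,0,0,0,0,0,0.02,0,0,0,0,0,0,0.025,0,0,0,0,0,0,0.03,0,0,0,0,0,0,0.035,0,0,0,0,0,0,0.04,0,0,0,0,0,0,0.045,0,0,0,0,0,0,0.05,0,0,0,0,0,0,0.055,0,0,0,0,0,0,0.06,0],
)

```text
time_s: 9.27
tcp_pos: [0.5965, 0.0706, 0.0532]
ee_rot: [[0.0, -0.998, 0.058], [-0.0, 0.058, 0.998], [-1.0, -0.0, -0.0]]
wrist_force: [-0.4, -2.1, 1.3]
gripper_width: 0.005
```

Request:
move_arm(
  increments=[0,0,0,0,0,0.003,0,0,0,0,0,0,0.005,0,0,0,0,0,0,0.007,0,0,0,0,0,0,0.009,0,0,0,0,0,0,0.011,0,0,0,0,0,0,0.013,0,0,0,0,0,0,0.014,0,0,0,0,0,0,0.015,0],
)

```text
time_s: 9.93
tcp_pos: [0.5974, 0.0851, 0.0532]
ee_rot: [[0.0, -0.998, 0.058], [-0.0, 0.058, 0.998], [-1.0, -0.0, -0.0]]
wrist_force: [-1.3, -3.7, 2.2]
gripper_width: 0.006
```

```bash
python3 -c "
from h import *
go([.5975,.0907,.053],86.7);print(r.sense()['wrist_force'])
for n in ['side','scene']:
  im=r.capture(n)[150:300,175:365,::-1];cv2.imwrite(f'pics/{n}7.png',cv2.resize(im,None,fx=4,fy=4,interpolation=cv2.INTER_CUBIC))"
```

```text
turn [-0.0424 -0.0044  0.0031] shift [0.0002 0.0002 0.0056] 9.9333 [0.5974 0.0851 0.0532]
[-1.2602 -3.6879  2.2024]
```

View pics/side7.png

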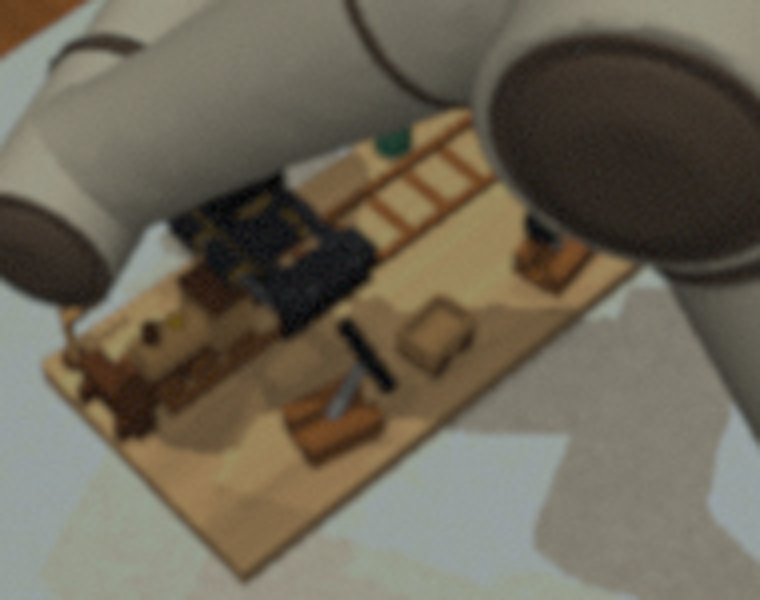

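View pics/scene7.png

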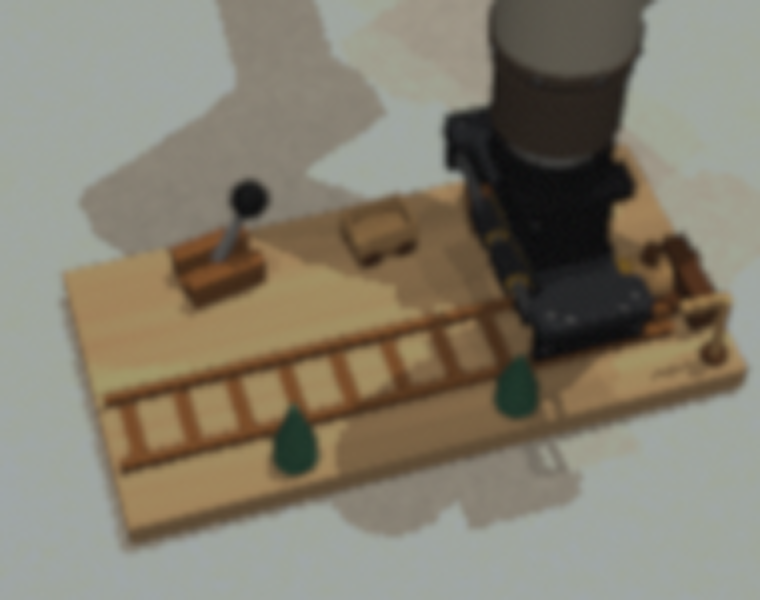

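Request:
move_arm(
  increments=[0,0,0,0,0,0.001,0,0,0,0,0,0,0.002,0,0,0,0,0,0,0.003,0,0,0,0,0,0,0.003,0],
)

```text
time_s: 10.37
tcp_pos: [0.5975, 0.0883, 0.0532]
ee_rot: [[0.0, -0.998, 0.058], [0.0, 0.058, 0.998], [-1.0, -0.0, 0.0]]
wrist_force: [-0.5, -3.5, 2.1]
gripper_width: 0.005
```

Request:
move_arm(
  increments=[0,0,0,0,0,0.0005,0,0,0,0,0,0,0.001,0,0,0,0,0,0,0.0015,0,0,0,0,0,0,0.0015,0],
)

```text
time_s: 10.7
tcp_pos: [0.5976, 0.0895, 0.0532]
ee_rot: [[-0.0, -0.998, 0.058], [-0.0, 0.058, 0.998], [-1.0, 0.0, -0.0]]
wrist_force: [-0.1, -3.7, 2.6]
gripper_width: 0.005
```

Request:
move_arm(
  increments=[0,0,0,0,0,0.0005,0,0,0,0,0,0,0.001,0,0,0,0,0,0,0.0015,0,0,0,0,0,0,0.0015,0],
)

```text
time_s: 11.03
tcp_pos: [0.5974, 0.0896, 0.0532]
ee_rot: [[-0.001, -0.998, 0.059], [-0.002, 0.059, 0.998], [-1.0, 0.001, -0.002]]
wrist_force: [0.5, -9.1, 4.0]
gripper_width: 0.005
```

Request:
move_arm(
  increments=[0,0,0,0,0,0.0005,0,0,0,0,0,0,0.001,0,0,0,0,0,0,0.0015,0,0,0,0,0,0,0.0015,0],
)

```text
time_s: 11.37
tcp_pos: [0.5973, 0.0897, 0.0534]
ee_rot: [[-0.002, -0.998, 0.059], [-0.004, 0.059, 0.998], [-1.0, 0.002, -0.004]]
wrist_force: [1.2, -14.2, 5.1]
gripper_width: 0.008
```

The force climbed from 3.7 to 14 N with no further travel, at y=0.0897 against the predicted 0.0907. The nose is on the buffer, so I'll back off.

Request:
move_arm(
  increments=[0,0,0,0,0,-0.001,0,0,0,0,0,0,-0.003,0,0,0,0,0,0,-0.006,0,0,0,0,0,0,-0.015,0,0,0,0,0,0,-0.035,0,0,0,0,0,0,-0.05,0,0,0,0,-0.03,0,-0.06,0,0,0,0,-0.07,0,-0.06,0,0,0,0,-0.11,0,-0.06,0,0,0,0,-0.15,0,-0.06,0,0,0,0,-0.18,0,-0.06,0,0,0,0,-0.2,0,-0.06,0],
)

```text
time_s: 12.37
tcp_pos: [0.5954, 0.0325, 0.2576]
ee_rot: [[0.006, -0.998, 0.058], [0.002, 0.058, 0.998], [-1.0, -0.006, 0.002]]
wrist_force: [0.9, 0.1, 0.3]
gripper_width: 0.008
```

Request:
move_arm(
  increments=[0,0,0,0,0,0.04,0,0,0,0,0,0,0.08,0,0,0,0,0,0,0.12,0,0,0,0,0,0,0.16,0,0,0,0,0,0,0.2,0,0,0,0,0,0,0.24,0,0,0,0,0,0,0.25,0,0,0,0,0,0,0.25,0],
)

```text
time_s: 13.03
tcp_pos: [0.6085, 0.2852, 0.2517]
ee_rot: [[-0.001, -0.999, 0.055], [0.0, 0.055, 0.999], [-1.0, 0.001, -0.0]]
wrist_force: [0.4, -0.0, 0.4]
gripper_width: 0.008
```

```bash
python3 -c "
from h import *
s=r.sense();np.savez('w8.npz',p=s['tcp_pos'],R=s['ee_rot']);print(s['tcp_pos'])
cv2.imwrite('pics/w8.png',r.capture('wrist')[:,:,::-1])
for n in ['side','scene']:
  im=r.capture(n)[150:300,175:365,::-1];cv2.imwrite(f'pics/{n}8.png',cv2.resize(im,None,fx=4,fy=4,interpolation=cv2.INTER_CUBIC))"
```

```text
[0.6085 0.2852 0.2517]
```

View pics/w8.png

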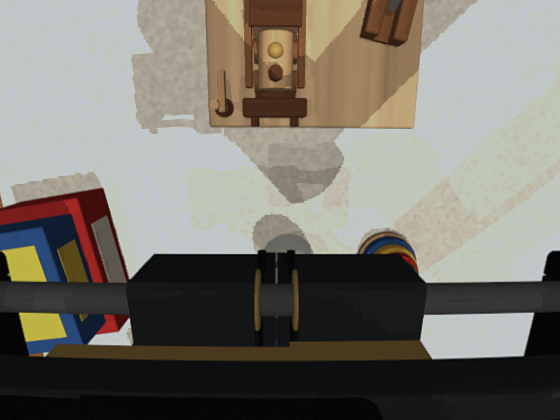

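View pics/scene8.png

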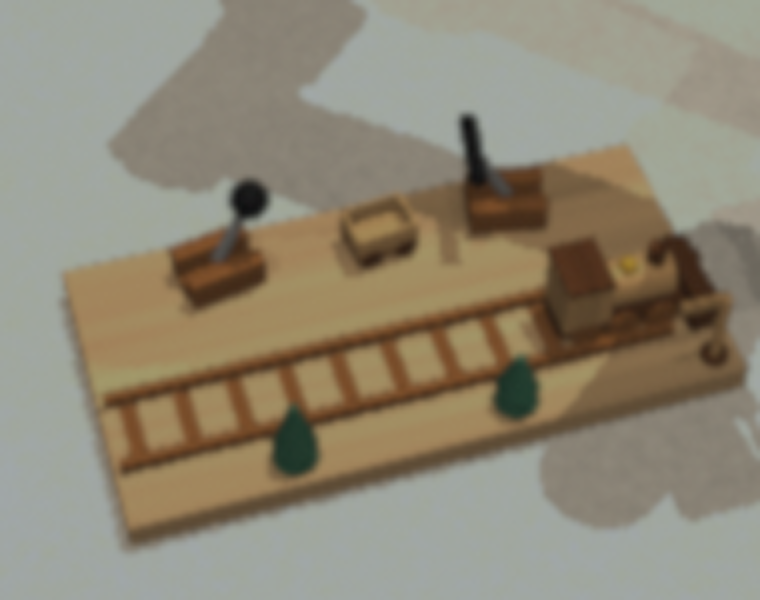

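View pics/side8.png

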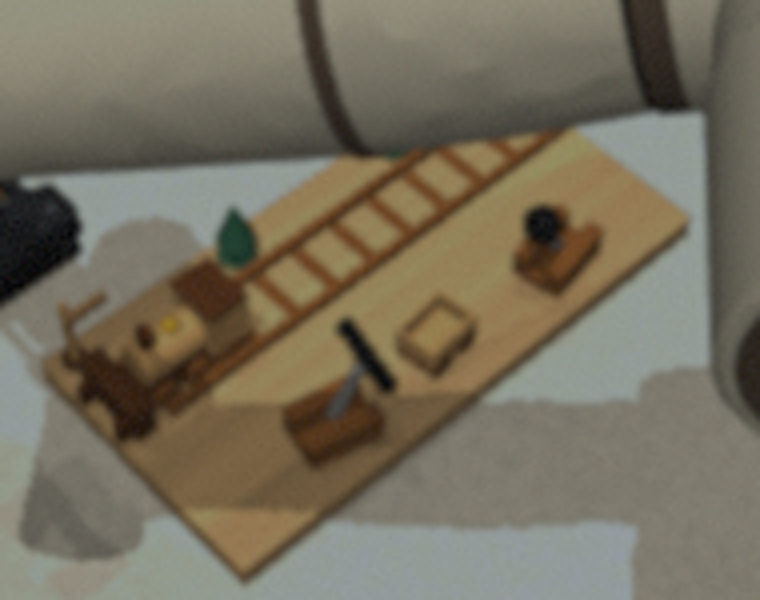

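```bash
python3 -c "
from h import *
im=cv2.imread('pics/w8.png')[0:140,200:320];cv2.imwrite('pics/w8z.png',cv2.resize(im,None,fx=4,fy=4,interpolation=cv2.INTER_CUBIC))
f=np.load('w8.npz');P=(f['p'],f['R'])
for u,v,z in [(243,98,.058),(306,98,.058),(276,92,.034),(250,23,.088),(304,25,.088)]: print(u,v,plane('wrist',(u,v),z,P))"
```

```text
243 98 [0.6346 0.1881 0.058 ]
306 98 [0.575  0.1914 0.058 ]
276 92 [0.6029 0.1824 0.034 ]
250 23 [0.6217 0.1306 0.088 ]
304 25 [0.577  0.1346 0.088 ]
```

View pics/w8z.png

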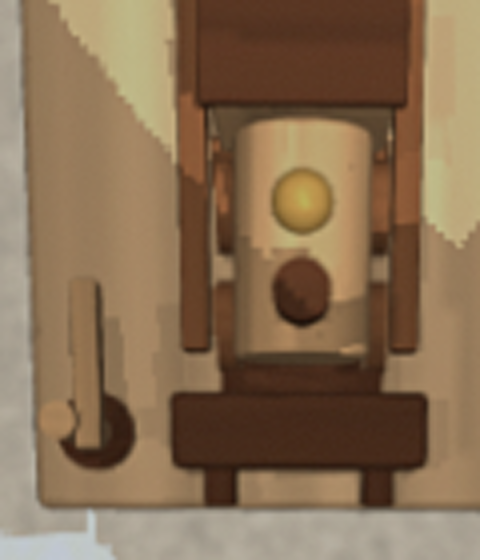

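```bash
python3 -c "
from station import r
print(r.sense()['time_s'],r.finish_job())"
```

```text
the job is handed in; nothing more can be done
13.1833 None
```

The ball lever is flipped, and the engine is resting with its nose against the buffer block. I handed the job in at 13.2 s, with the arm clear of everything; no verdict was reported.

- **Lever:** I pushed the ball over centre with the closed fingertips and it snapped across. The ball measured within 2 mm of its expected flipped position, and the stop bar was no longer visible above the track.
- **Engine:** I pushed it by the flat back of the cab. At the buffer the force rose from about 4 N to 14 N with no further travel, and I then backed off. The last wrist picture shows no gap at the buffer. The engine had moved about 215 mm, which is what I had worked out from the first pictures.
- **Everything else:** In the last pictures the crossbar lever, signal arm, wagon and both trees look unmoved. I did not closely compare the counter toys before and after.
- **Push force:** Early in the push there was a brief 4 N push with about 2 N vertical. I stopped to look, saw the engine sitting level, then lowered the fingertips and continued more slowly. Vertical force of about 2 N came back late in the push and reached 5 N against the buffer. The pictures after the early stop, near the buffer and at the end show no tipping.

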